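Close the sample drying pot and set its bleed valve

TASK

The vials are loaded, so close up the drying pot: pick up the steel lid from the bench, set it on the pot gently (do not drop it) so that it sits fully home, and let go of it. Then take the valve wheel by its upright handle, turn it clockwise (seen from above) all the way to its stop, and back it off exactly two turns. Finish still gripping the handle, with the wheel at rest there, and leave the other things on the bench where they are.

Things in the scene. Friction and masses are not known exactly. Their poses are not given: they have to be found in the camera images.
- lid: Round steel lid, 0.25 to 0.5 kg, lying on the bench left or right of the drying pot unit, knob up. Origin: centre of its underside; z up out of the knob. From below: a plug 112 mm in diameter (chamfered to 106 at the bottom) and 8 mm deep, then a disc 136 mm in diameter and 6 mm thick (z 8 to 14 mm), then a round black knob: 18 mm thick neck at z 14 to 20, and 26 mm thick grip at z 24 to 54 mm (its top).
- pot_mouth (a point): Centre of the open mouth of the fixed steel pot, in the plane of its rim, 75 mm above the bench. The pot is 130 mm in outer diameter, 120 mm inside, with capped vials standing in it, well below the lid's plug. The lid is home when its disc lies on the rim with the plug inside: the lid's origin is then 8 mm below this point. x and y axes level, z up; they turn with the unit, whose pot and valve stand 195 mm apart on one grey plate (the valve lies along -y from the pot).
- valve_axis (a point): Point on the upright turning axis of the valve wheel, in the mid-plane of its rim, 123 mm above the bench (fixed). The wheel is grey, three-spoked, rim 100 mm in diameter (middle of the 10 mm thick bar); the top of rim, hub and handle boss is 128 to 132 mm above the bench. Axes as for pot_mouth.
- handle: Upright round black handle on the rim of the valve wheel: 20 mm in diameter, 46 mm tall, 50 mm from the wheel's axis. Origin: its centre, 154 mm above the bench; z up. It goes round with the wheel and also spins freely about its own upright axis, so it can be held with an unchanged gripper heading while it is led round the circle.
- wheel (a joint): Turning angle of the valve wheel in rad, over several turns: 0 at the closed stop, growing counterclockwise seen from above (opening). One turn is 6.283. It starts somewhere between 0.44 and 1 turn open; the far stop is at 20.7. At 0 the handle lies from the axis along -x of valve_axis. The wheel turns stiffly, needing about 3 N at the handle, and stays where it is left.
- dish: White ceramic bowl, 110 mm across, 40 mm high; on the side of the unit where the lid is not. Origin under its centre. Leave alone.
- vial_jar: Small amber jar, 40 mm in diameter, 65 mm high, between robot and pot. Origin under its centre. Leave alone.
- spatula: Spatula lying flat, 160 mm long, between robot and valve. Leave alone.
- bottle: White bottle, 64 mm in diameter, 140 mm high, beyond the unit. Origin under its centre. Leave alone.
- beaker: Glass beaker, 70 mm in diameter, 85 mm high, far left. Origin under its centre. Leave alone.
- jar: Glass jar, 68 mm in diameter, 90 mm high, far right. Origin under its centre. Leave alone.
- shears: Pruning shears lying flat, about 170 mm long, beyond the valve. Leave alone.
Not all that is in view belongs to the job. Leave any brown or pink look-alike of the lid alone.

How it is judged (in metres and radians):
On the way, in this order (a step that is already met when the one before it is completed fails the run):
1. the lid sits fully home on the pot and has been let go (horizontal distance between lid and pot_mouth below 0.007 m and z of lid in the frame of pot_mouth between -0.012 and -0.0055 m and angle between lid's own z axis and vertical below 0.04 rad and contact force between the fingers and lid below 0.1 N), for 0.2 s.
2. the valve wheel is turned to its closed stop (value of joint wheel below 0.08 rad), for 0.1 s.
At the end, for the whole second after the job is handed in: The wheel rests 12.566 rad (within 0.22) open from its stop, its handle held in the fingers (over 4 N, grasp point within 30 mm of its centre); the lid is home on the pot (centred within 7 mm, plug in to within 2.5 mm, level within 0.04 rad), not touched by the fingers (all of step 1 and value of joint wheel between 12.346 and 12.786 rad and velocity of joint wheel between -0.05 and 0.05 rad/s and contact force between the fingers and handle above 4 N and distance between the grasp point and handle below 0.03 m); the arm keeps its last pose, push and grip.
It fails at once if the lid is dropped or thrown (moves faster than 0.5 m/s while not held) (linear speed of lid above 0.5 m/s and contact force between the fingers and lid below 0.1 N).
It fails at once if a bystander is moved more than 30 mm or knocked over (distance of any of dish, vial_jar, spatula, bottle, beaker, jar, shears from where it was at the start of the episode above 0.03 m or angle between any of dish, vial_jar, spatula, bottle, beaker, jar, shears's own z axis and vertical above 0.5 rad).
It also fails if it takes over 72 s, if anything falls off the work surface, if the arm or the gripper's body presses on something with over 40 N, if the wrist force passes 120 N, or if a joint passes its speed limit or range.

ROBOT

A 7-joint arm with a two-finger parallel gripper is mounted at the origin on the work surface. World frame = base frame: x ahead of the robot, y to its left, z up, the work surface at z = 0. Lengths are in m, angles in degrees, forces in N, time in s.
With the tool pointing down it reaches from about 0.425 to 0.8 m from the base axis. Payload 8.3 kg.
Tool frame: the origin (TCP) lies at the very end of the fingers, on their centre line; the grasp point (between the pads) lies 19 mm behind it (robot.grip_depth is the distance from the TCP to the grasp point, in m); y points along the fingers, z is the direction in which the jaws open and shut, and the axes are right-handed (so a half turn about y gives the same grasp; the last joint's range is limited). The gripper opens to 85 mm and grips with 20 to 120 N. Pads are 22 mm wide; open, the fingers measure 114 mm over their backs; the gripper's body (76 mm by 85 mm) begins 54 mm behind the grasp point. The pads swing forward as they close: fully open they stand 13 mm farther back than shut.
Start: joints at [-69.838, 21.967, 0.94, 78.501, -0.361, 79.538, -2.664], TCP at [0.252, 0.572, 0.231] pointing down, gripper open.
Joint ranges: [-169.22, 169.22], [-14.56, 117.87], [-87.37, 89.26], [10.42, 133.3], [-82.24, 262.24], [0.94, 117.77], [-172.7, 172.7]. Speed limits (degrees/s): [136.94, 136.94, 172.46, 172.46, 180, 180, 180].

INTERFACE

Orientations are given as [roll, pitch, yaw] about the fixed x, y, z axes, in that order (R = Rz(yaw) Ry(pitch) Rx(roll)).
In Python, from plant import robot gives the robot as it stands.
- The arm moves only by the shell command python3 -m inch 'ROWS' [OPENING]. ROWS is JSON, a list of rows, each an object of numbers: "dx", "dy", "dz": the shift along the world's x, y, z in units of 40 mm (1.0 is 40 mm); "ax", "ay", "az": the turn, a rotation vector about the world's x, y, z in units of 6 degrees (1.0 is 6 degrees). In form: [{"dx": .., "dy": .., "dz": .., "ax": .., "ay": .., "az": ..}, ...]. A call has 1 to 12 rows; each row is the pose to reach, as a shift and turn from the pose measured when the call began; what a row does not reach only later rows make up. A row lasts 1/8 s, in which the tool goes at most 62.5 mm and 10.7 degrees, less where a joint would pass 70% of its speed; a pose out of reach is approached as far as the arm can. A call with a gripper value outside its range is refused whole. OPENING is the opening, from 0 (shut) to 1 (fully open), set as the call begins (- or left out, the last holds). The fingers move at their own pace and stop on an object; the grip force is fixed at half the most. Time passes only in rows, so rows that repeat a pose let the fingers close. It gives the time, the measured TCP pose, the force and the opening at its end, in the units of the state.
- robot.get_obs(): the state, without advancing time (a new reading comes with each control period).
- robot.grab_frame(name): name is "scene" or "top" or "wrist"; returns a dict with "img" (400x640x3 uint8, red, green, blue), "fx", "fy", "cx", "cy" (pixels), "eye" and "rotation" of the camera in the world; the wrist camera has in their place "T_tool_cam" (4x4, takes a point from camera to tool coordinates, whose origin is the TCP and whose axes are the tool frame's). Camera axes: x right, y down, z forward; pixel columns grow to the right and rows downward; lengths in m; the calibration is good to about 2 mm. A picture is of the moment at which its call begins: read the wrist's pose just before it. There is no depth.
- robot.finish_job(): hands the job in, once; it reports no verdict.
Trained networks look in a picture, given as the dict that the camera call returned (one of the last four; its "shot" number tells which), for a name from the list of things; names that differ only in an ending like _2 or _b are one class to them, and where a whole thing is asked for, a point or a joint stands for the part that bears it (a point fixed in the world has none). Each returns a list of dicts, best first, with "score" (0 to 1); they miss things now and then, are a little off and sometimes report something else, mostly with a low value. They report only what shows in the picture. A call takes as long as a camera call. They do not tell look-alikes from the thing itself.
- robot.search_frame(thing, picture): "xyz" ([x, y, z] in m, in world coordinates, good to about 4 mm: the middle of the surface that is visible of it).
The state is a dict: "t": time; "qpos": joint angles; "joint_vel": joint speeds; "joint_efforts": joint torques, N m; "ee_pos": TCP position; "ee_rot": TCP orientation; "contact_force": force on the tool from outside, world axes, zero at the start; "moment": the same for the moment, N m; "opening": finger opening in m.
Only numpy, scipy, OpenCV 4.12 (cv2) and the standard library are available. Lean on these libraries where they do the work, as an engineer would, in place of code of your own. Each camera call takes 0.05 s, during which the arm holds its last target.

## Working session

There is one attempt and no reset: what is moved stays moved. The work goes in short steps, Python scripts to look and compute and a shell command to move; the robot and the scene stay as the last step left them, time stands still between calls to the robot, and variables do not carry over. Pictures are saved under pics/ and viewed, and the job is handed in when it is done.

```bash
mkdir -p pics; ls; cat > h.py <<'E'
import numpy as np, cv2
from plant import robot
def snap(cam,fn):
    f=robot.grab_frame(cam); cv2.imwrite('pics/'+fn+'.png',f['img'][:,:,::-1]); return f
def proj(f,p):
    R=np.array(f['rotation']);c=R.T@(np.array(p)-np.array(f['eye']));return np.array([f['fx']*c[0]/c[2]+f['cx'],f['fy']*c[1]/c[2]+f['cy']])
def back(f,uv,z):
    R=np.array(f['rotation']);d=R@np.array([(uv[0]-f['cx'])/f['fx'],(uv[1]-f['cy'])/f['fy'],1]);e=np.array(f['eye']);return e+d*(z-e[2])/d[2]
E
python3 - <<'E'
from h import *
o=robot.get_obs();print(o)
for cam in ['top','scene']:
    f=snap(cam,cam+'0')
    for n in (['lid','pot_mouth','valve_axis','handle','wheel','dish','vial_jar','bottle'] if cam=='top' else ['lid','handle']):
        try: print(cam,n,[(np.round(r['xyz'],3),round(r['score'],2)) for r in robot.search_frame(n,f)[:3]])
        except Exception as e: print(n,e)
    print(f['eye'],f['fx'],f['rotation'])
E
```

```text
pics
{'t': 0.0, 'qpos': array([-69.83822752,  22.0161633 ,   0.9375738 ,  78.56150681,
        -0.36196911,  79.53821295,  -2.6634362 ]), 'joint_vel': array([ 0.14439627,  0.00108008, -0.07219254, -0.02226899, -0.07284411,
       -0.0378102 , -0.04912771]), 'joint_efforts': array([-1.73489925e-04, -6.27590060e+01,  8.43783170e-01, -3.71814537e+01,
        1.65201881e-02,  1.41450527e-02,  2.45871240e-05]), 'ee_pos': array([0.25162553, 0.57155696, 0.2302673 ]), 'ee_rot': array([-9.01130968e+01, -8.88109695e-04, -2.37608476e+01]), 'contact_force': array([-0.1652732 ,  0.60318043, -0.78793547]), 'moment': array([ 0.06456406, -0.04210995, -0.02646416]), 'opening': 0.08552653021772298}
top lid [(array([0.428, 0.552, 0.016]), 0.84), (array([0.463, 0.311, 0.015]), 0.8), (array([0.257, 0.383, 0.014]), 0.79)]
top pot_mouth [(array([ 0.528, -0.001,  0.013]), 0.87), (array([ 0.334, -0.146,  0.002]), 0.36)]
top valve_axis [(array([0.529, 0.   , 0.018]), 0.97)]
top handle [(array([ 0.521, -0.09 ,  0.127]), 0.28)]
top wheel [(array([ 0.522, -0.092,  0.126]), 0.97)]
top dish [(array([ 0.492, -0.304,  0.02 ]), 0.6)]
top vial_jar [(array([0.363, 0.104, 0.066]), 0.45)]
top bottle [(array([0.749, 0.045, 0.094]), 0.64), (array([ 0.519, -0.087,  0.13 ]), 0.4)]
[0.23669755 0.10871455 1.61330419] 441.131068212425 [-1.69432558e+02 -1.55706221e-01 -8.87518484e+01]
scene lid [(array([0.474, 0.298, 0.016]), 0.88), (array([0.265, 0.371, 0.014]), 0.76), (array([0.433, 0.544, 0.016]), 0.59)]
scene handle []
[ 1.09205977 -0.8270729   0.90206806] 479.92032422699384 [-125.29785781   -1.03958084   31.4881363 ]
```

```bash
sed -i "s/R=np.array(f\['rotation'\])/R=Rm(f)/; s/^def proj/from scipy.spatial.transform import Rotation as Ro\ndef Rm(f): return Ro.from_euler('xyz',f['rotation'],degrees=True).as_matrix()\ndef proj/" h.py; cat h.py
```

```text
import numpy as np, cv2
from plant import robot
def snap(cam,fn):
    f=robot.grab_frame(cam); cv2.imwrite('pics/'+fn+'.png',f['img'][:,:,::-1]); return f
from scipy.spatial.transform import Rotation as Ro
def Rm(f): return Ro.from_euler('xyz',f['rotation'],degrees=True).as_matrix()
def proj(f,p):
    R=Rm(f);c=R.T@(np.array(p)-np.array(f['eye']));return np.array([f['fx']*c[0]/c[2]+f['cx'],f['fy']*c[1]/c[2]+f['cy']])
def back(f,uv,z):
    R=Rm(f);d=R@np.array([(uv[0]-f['cx'])/f['fx'],(uv[1]-f['cy'])/f['fy'],1]);e=np.array(f['eye']);return e+d*(z-e[2])/d[2]
```

View pics/top0.png

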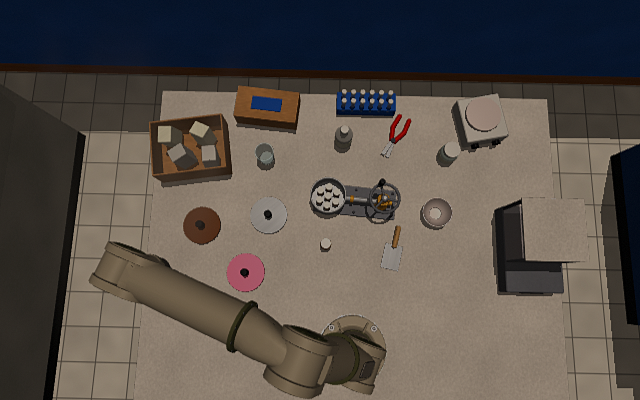

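View pics/scene0.png

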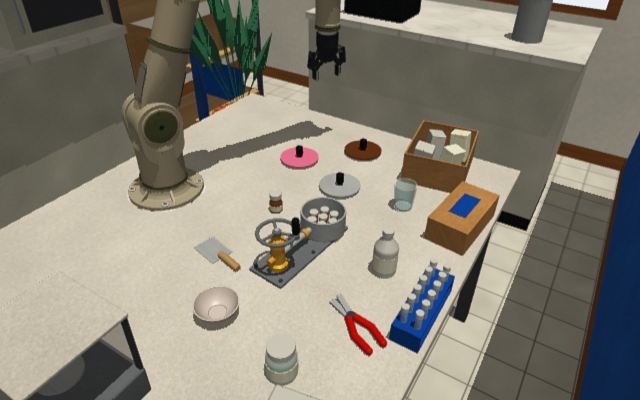

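The top view shows the steel lid at (268,215), pot at (328,197), and the wheel at (382,201) with its handle near (382,183). The brown lid (202,225) and pink lid (246,272) are look-alikes. I'll measure more finely on enlarged crops.

```bash
python3 - <<'E'
from h import *
im=cv2.imread('pics/top0.png')
c=cv2.resize(im[165:265,240:410],None,fx=4.6,fy=4.6,interpolation=cv2.INTER_CUBIC);cv2.imwrite('pics/topz.png',c)
im=cv2.imread('pics/scene0.png')
c=cv2.resize(im[150:290,220:380],None,fx=4.2,fy=4.2,interpolation=cv2.INTER_CUBIC);cv2.imwrite('pics/scz.png',c)
f=robot.grab_frame('top')
import pickle;pickle.dump(f,open('top.pkl','wb'))
f2=robot.grab_frame('scene');pickle.dump(f2,open('scene.pkl','wb'))
print('lid knob',back(f,(268,215),.054),'pot',back(f,(328,197),.075),'wheel',back(f,(382,201),.128),'handle',back(f,(382,183),.177))
E
```

```text
lid knob [0.46074561 0.30776345 0.054     ] pot [0.52690912 0.09518417 0.075     ] wheel [ 0.50710483 -0.08936186  0.128     ] handle [ 0.55917138 -0.0829801   0.177     ]
```

View pics/topz.png

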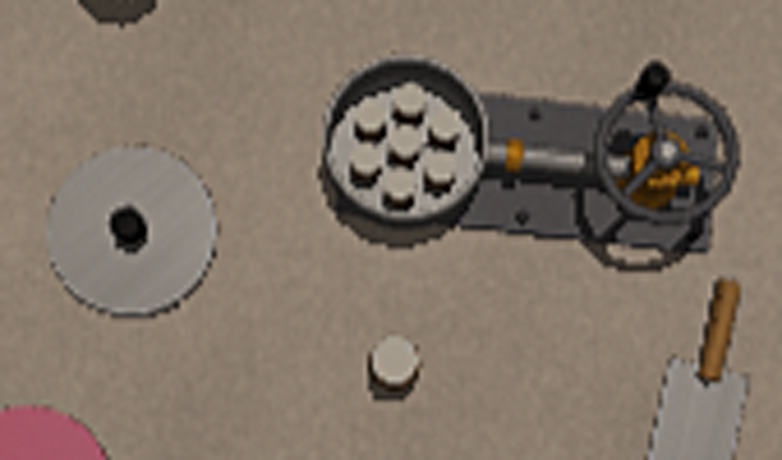

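View pics/scz.png

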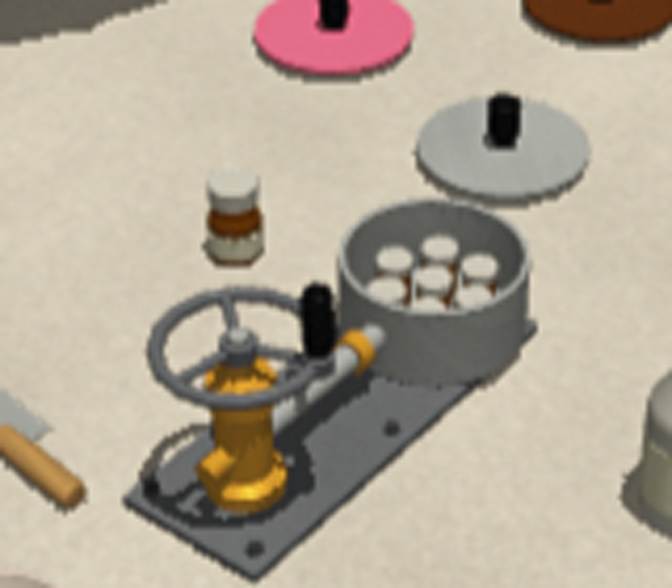

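```bash
python3 - <<'E'
from h import *
import pickle
f=pickle.load(open('top.pkl','rb'));g=pickle.load(open('scene.pkl','rb'))
z=lambda u,v:(240+(u+.5)/4.6-.5,165+(v+.5)/4.6-.5)
P={}
for n,uv,h in [('lid',(132,231),.014),('knob',(129,221),.054),('pot',(406,140),.075),('hub',(668,150),.132),('handle',(654,75),.177)]:
    P[n]=back(f,z(*uv),h);q=proj(g,P[n]);print(n,P[n].round(4),'scene zoomed',((q-[220,150])*4.2).round())
d=P['pot']-P['hub'];print(np.linalg.norm(d[:2]),np.degrees(np.arctan2(d[1],d[0])))
d=P['handle']-P['hub'];print(np.linalg.norm(d[:2]),np.degrees(np.arctan2(d[1],d[0])))
E
```

```text
lid [0.4672 0.3118 0.014 ] scene zoomed [502. 142.]
knob [0.4692 0.3094 0.054 ] scene zoomed [504. 101.]
pot [0.534  0.0958 0.075 ] scene zoomed [430. 250.]
hub [ 0.5197 -0.0985  0.132 ] scene zoomed [238. 334.]
handle [ 0.5663 -0.0823  0.177 ] scene zoomed [317. 286.]
0.1948315644836641 85.80911801034753
0.049310825719389495 19.24079703156424
```

Measurements agree across both views: pot–valve distance 194.8 mm, handle radius 49.3 mm, and the handle angle puts the wheel at about 0.57 turn. Moving above the lid.

```bash
python3 -m inch '[{"dx":0.7,"dy":-0.8,"dz":-0.2},{"dx":1.4,"dy":-1.65,"dz":-0.5},{"dx":2.1,"dy":-2.5,"dz":-0.8},{"dx":2.8,"dy":-3.4,"dz":-1.1},{"dx":3.5,"dy":-4.2,"dz":-1.4},{"dx":4.2,"dy":-5.1,"dz":-1.6},{"dx":4.9,"dy":-5.9,"dz":-1.8},{"dx":5.3,"dy":-6.4,"dz":-1.9},{"dx":5.41,"dy":-6.52,"dz":-2.0},{"dx":5.41,"dy":-6.52,"dz":-2.0},{"dx":5.41,"dy":-6.52,"dz":-2.0}]' 1
python3 - <<'E'
from h import *
o=robot.get_obs();print(o['t'],o['ee_pos'],o['ee_rot'],o['qpos'],o['contact_force'])
f=snap('wrist','w1')
T=np.array(f['T_tool_cam']);Tw=np.eye(4);Tw[:3,:3]=Ro.from_euler('xyz',o['ee_rot'],degrees=True).as_matrix();Tw[:3,3]=o['ee_pos']
C=Tw@T;g=dict(f,eye=C[:3,3],rotation=Ro.from_matrix(C[:3,:3]).as_euler('xyz',degrees=True))
for p in [[.468,.3105,.054],[.467,.312,.014]]: print(proj(g,p))
import pickle;pickle.dump(g,open('w1.pkl','wb'))
print([(np.round(r['xyz'],3),round(r['score'],2)) for r in robot.search_frame('lid',f)[:3]])
E
```

```text
0.7 [0.25182112 0.57200494 0.23130756] [-9.00012200e+01  2.88886630e-03 -2.37628221e+01] [-69.83872858  21.9648448    0.93958343  78.50062568  -0.36036001
  79.53848529  -2.66471742] [-0.16586918 -0.75125951  0.32721795]
[210.4415783 391.137863 ]
[220.07934535 366.58496618]
[(array([0.414, 0.556, 0.009]), 0.96), (array([0.444, 0.358, 0.013]), 0.95), (array([0.253, 0.393, 0.016]), 0.56)]invalid input
```

View pics/w1.png

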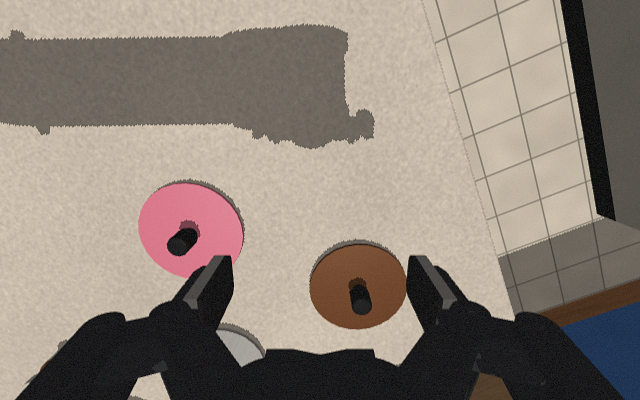

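The picture shows the pink and brown lids and no movement; the call was refused. I'll give all six keys with a small move to find out why.

```bash
python3 -m inch '[{"dx":0.7,"dy":-0.8,"dz":-0.2,"ax":0,"ay":0,"az":0},{"dx":1.4,"dy":-1.65,"dz":-0.5,"ax":0,"ay":0,"az":0},{"dx":2.1,"dy":-2.5,"dz":-0.8,"ax":0,"ay":0,"az":0},{"dx":2.8,"dy":-3.4,"dz":-1.1,"ax":0,"ay":0,"az":0},{"dx":3.5,"dy":-4.2,"dz":-1.4,"ax":0,"ay":0,"az":0},{"dx":4.2,"dy":-5.1,"dz":-1.6,"ax":0,"ay":0,"az":0},{"dx":4.9,"dy":-5.9,"dz":-1.8,"ax":0,"ay":0,"az":0},{"dx":5.3,"dy":-6.4,"dz":-1.9,"ax":0,"ay":0,"az":0},{"dx":5.41,"dy":-6.52,"dz":-2.0,"ax":0,"ay":0,"az":0},{"dx":5.41,"dy":-6.52,"dz":-2.0,"ax":0,"ay":0,"az":0}]' 1
cat >> h.py <<'E'
def wrist(fn):
    o=robot.get_obs();f=snap('wrist',fn)
    Tw=np.eye(4);Tw[:3,:3]=Ro.from_euler('xyz',o['ee_rot'],degrees=True).as_matrix();Tw[:3,3]=o['ee_pos']
    C=Tw@np.array(f['T_tool_cam']);return o,dict(f,eye=C[:3,3],rotation=Ro.from_matrix(C[:3,:3]).as_euler('xyz',degrees=True)),f
E
python3 - <<'E'
from h import *
o,g,f=wrist('w2');print(o['t'],o['ee_pos'],o['ee_rot'],o['qpos'],o['contact_force'])
for p in [[.468,.3105,.054],[.467,.312,.014]]: print(proj(g,p))
import pickle;pickle.dump(g,open('w2.pkl','wb'))
E
```

```text
t: 2.05
ee_pos: [0.4677, 0.3118, 0.151]
ee_rot: [-90.0, 0.0, -23.7]
contact_force: [0.5, 0.2, -0.4]
opening: 0.0857
2.05 [0.46768369 0.31176869 0.15102058] [-9.00139753e+01  4.02002928e-02 -2.37440850e+01] [-45.10441642  17.25092585  10.01341971  95.6253537   -3.23072153
  67.43614333  31.96547461] [ 0.48855788  0.24332054 -0.37565505]
[317.95309321 203.58608643]
[319.17896786 189.25884152]
```

View pics/w2.png

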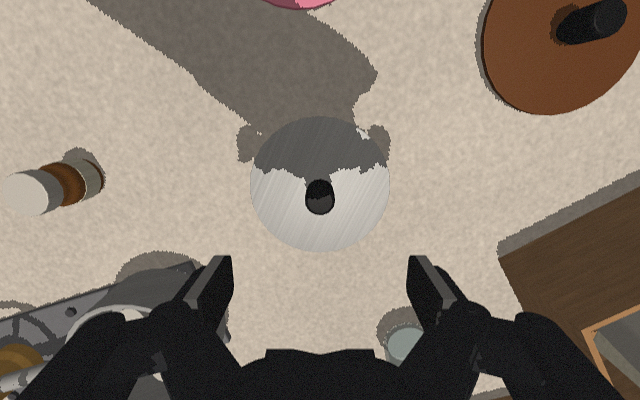

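All six keys are needed. The steel lid's disc is now centred at about (320,184), with the knob top at about (319,198).

```bash
python3 - <<'E'
from h import *
import pickle
g=pickle.load(open('w2.pkl','rb'))
im=cv2.imread('pics/w2.png');cv2.imwrite('pics/w2z.png',cv2.resize(im[100:270,230:410],None,fx=3.4,fy=3.4))
print(back(g,(320,183.7),.014),back(g,(319.5,198),.054),g['eye'])
E
```

```text
[0.46225814 0.31494595 0.014     ] [0.46403437 0.31366056 0.054     ] [0.39731403 0.34308941 0.29302057]
```

View pics/w2z.png

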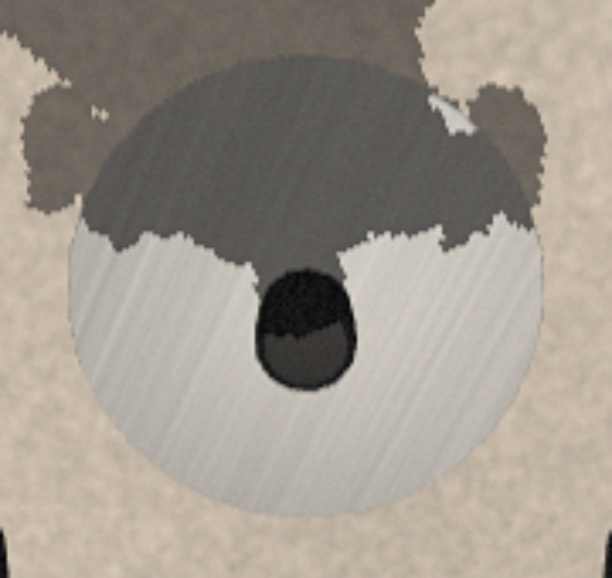

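```bash
cat >> h.py <<'E'
from scipy.optimize import least_squares
def circ(g,x,y,z,r,n=72):
    a=np.linspace(0,2*np.pi,n,endpoint=False);return np.array([proj(g,(x+r*np.cos(t),y+r*np.sin(t),z)) for t in a])
def ext(p): return np.array([p[:,0].min(),p[:,0].max(),p[:,1].min(),p[:,1].max()])
def fitc(g,e,x0,z,r):
    s=least_squares(lambda q:(ext(circ(g,q[0],q[1],z,r,180))-e)[~np.isnan(e)],x0);return s.x,s.fun
E
python3 - <<'E'
from h import *
import pickle
g=pickle.load(open('w2.pkl','rb'))
e=np.array([68/3.4+230,544/3.4+230,54/3.4+100,517/3.4+100])
print(fitc(g,e,(.465,.312),.014,.068))
e=np.array([256/3.4+230,357/3.4+230,np.nan,390/3.4+100])
print(fitc(g,e,(.465,.312),.054,.013))
E
```

```text
(array([0.46699455, 0.31286046]), array([-0.65402057,  0.65423412, -0.22008051,  0.40319262]))
(array([0.46595033, 0.3134096 ]), array([-0.69288767,  0.69256965,  0.02340447]))
```

```bash
python3 -m inch '[{"dx":-0.02,"dy":0.02,"dz":-0.7,"ax":0,"ay":0,"az":0},{"dx":-0.02,"dy":0.02,"dz":-1.5,"ax":0,"ay":0,"az":0},{"dx":-0.02,"dy":0.02,"dz":-2.3,"ax":0,"ay":0,"az":0},{"dx":-0.02,"dy":0.02,"dz":-2.9,"ax":0,"ay":0,"az":0},{"dx":-0.02,"dy":0.02,"dz":-3.15,"ax":0,"ay":0,"az":0},{"dx":-0.02,"dy":0.02,"dz":-3.2,"ax":0,"ay":0,"az":0},{"dx":-0.02,"dy":0.02,"dz":-3.2,"ax":0,"ay":0,"az":0},{"dx":-0.02,"dy":0.02,"dz":-3.2,"ax":0,"ay":0,"az":0}]' 1
python3 -m inch '[{"dx":0,"dy":0,"dz":0,"ax":0,"ay":0,"az":0},{"dx":0,"dy":0,"dz":0,"ax":0,"ay":0,"az":0},{"dx":0,"dy":0,"dz":0,"ax":0,"ay":0,"az":0},{"dx":0,"dy":0,"dz":0,"ax":0,"ay":0,"az":0},{"dx":0,"dy":0,"dz":0,"ax":0,"ay":0,"az":0},{"dx":0,"dy":0,"dz":0,"ax":0,"ay":0,"az":0},{"dx":0,"dy":0,"dz":0,"ax":0,"ay":0,"az":0},{"dx":0,"dy":0,"dz":0,"ax":0,"ay":0,"az":0}]' 0
```

```text
t: 3.1
ee_pos: [0.467, 0.3139, 0.0243]
ee_rot: [-89.9, 0.0, -23.7]
contact_force: [0.8, 0.6, -0.6]
opening: 0.0856
t: 4.1
ee_pos: [0.4672, 0.3138, 0.0246]
ee_rot: [-89.9, -0.0, -23.7]
contact_force: [-1.9, -1.8, 5.5]
opening: 0.0242
```

```bash
python3 -m inch '[{"dx":0,"dy":0,"dz":0.1,"ax":0,"ay":0,"az":0},{"dx":0,"dy":0,"dz":0.4,"ax":0,"ay":0,"az":0},{"dx":0,"dy":0,"dz":1,"ax":0,"ay":0,"az":0},{"dx":0,"dy":0,"dz":1.7,"ax":0,"ay":0,"az":0},{"dx":0,"dy":0,"dz":2.4,"ax":0,"ay":0,"az":0},{"dx":0,"dy":0,"dz":2.9,"ax":0,"ay":0,"az":0},{"dx":0,"dy":0,"dz":3,"ax":0,"ay":0,"az":0},{"dx":0,"dy":0,"dz":3,"ax":0,"ay":0,"az":0}]' 0
python3 - <<'E'
from h import *
o,g,f=wrist('w3');print(o['t'],o['ee_pos'],o['ee_rot'],o['contact_force'],o['opening'])
import pickle;pickle.dump(g,open('w3.pkl','wb'))
snap('scene','s3')
print(proj(g,[.534,.0958,.075]))
E
```

```text
t: 5.1
ee_pos: [0.467, 0.3137, 0.1443]
ee_rot: [-89.9, 0.0, -23.7]
contact_force: [-0.4, -0.2, -2.8]
opening: 0.0242
5.1 [0.46699578 0.31372026 0.14432698] [-8.98988158e+01  1.76197267e-03 -2.36725327e+01] [-0.41593563 -0.19464616 -2.80434869] 0.0241537161830951
[126.9400697  369.61945775]
```

View pics/w3.png

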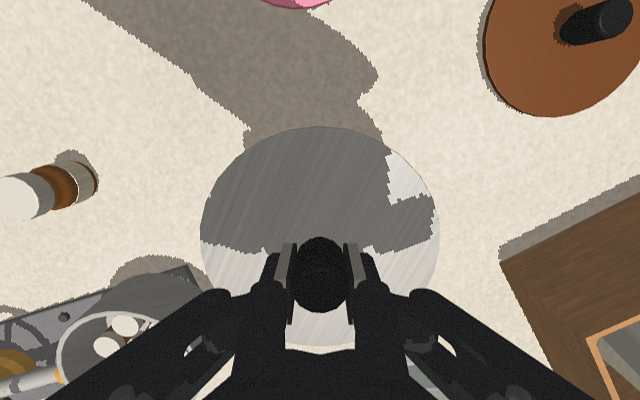

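View pics/s3.png

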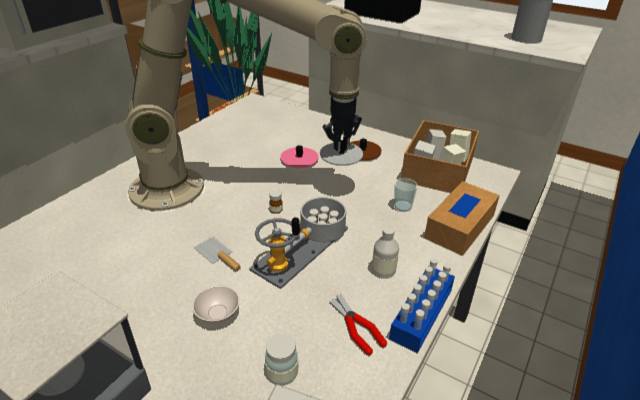

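The lid is held level; its disc spans columns 200–440 with its top edge at row 126. I'll fit the lid relative to the TCP, and refine the pot from both fixed views.

```bash
python3 - <<'E'
from h import *
import pickle
g=pickle.load(open('w3.pkl','rb'))
print('lid held',fitc(g,np.array([200,440,126,np.nan]),(.467,.313),.134,.068))
t=pickle.load(open('top.pkl','rb'));s=pickle.load(open('scene.pkl','rb'))
print('pot top',fitc(t,np.array([(323+.5)/4.6+239.5,(490)/4.6+239.5,55/4.6+164.5,228/4.6+164.5]),(.534,.096),.075,.065))
print('pot scene',fitc(s,np.array([338/4.2+219.5,530/4.2+219.5,199/4.2+149.5,np.nan]),(.534,.096),.075,.065))
for n,F,pic,(x0,y0,x1,y1),k in [('ts',t,'top0',(295,165,365,225),10),('ss',s,'scene0',(290,185,355,250),9)]:
    im=cv2.resize(cv2.imread(f'pics/{pic}.png')[y0:y1,x0:x1],None,fx=k,fy=k,interpolation=cv2.INTER_CUBIC)
    for r in (.065,.06):
        p=(circ(F,.534,.0958,.075,r)+.5-[x0,y0])*k
        cv2.polylines(im,[p.round().astype(int)],True,(0,255,0),1)
    cv2.imwrite(f'pics/{n}.png',im)
E
```

```text
lid held (array([0.46763182, 0.31414421]), array([-1.70103316,  1.70081902,  0.36150315]))
pot top (array([0.53364098, 0.09558103]), array([-0.20370303,  0.20359372,  0.84404432, -0.82185449]))
pot scene (array([0.53724562, 0.09319719]), array([-0.18102621,  0.18187396, -0.02518234]))
```

View pics/ts.png

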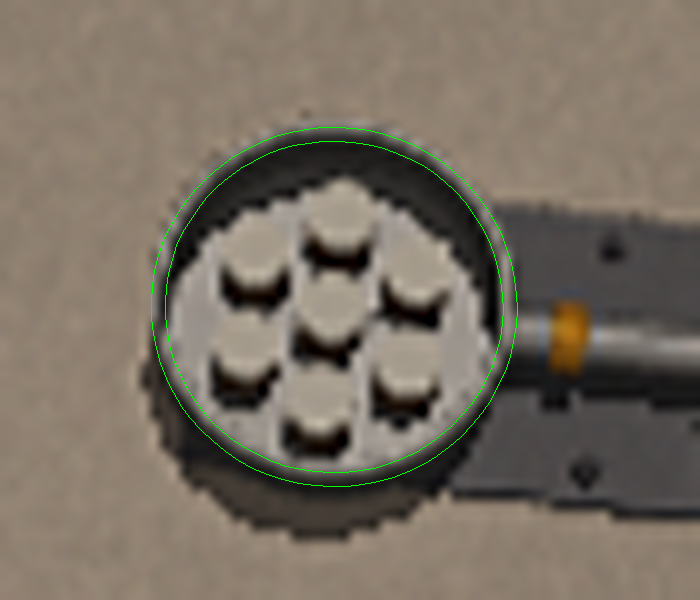

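View pics/ss.png

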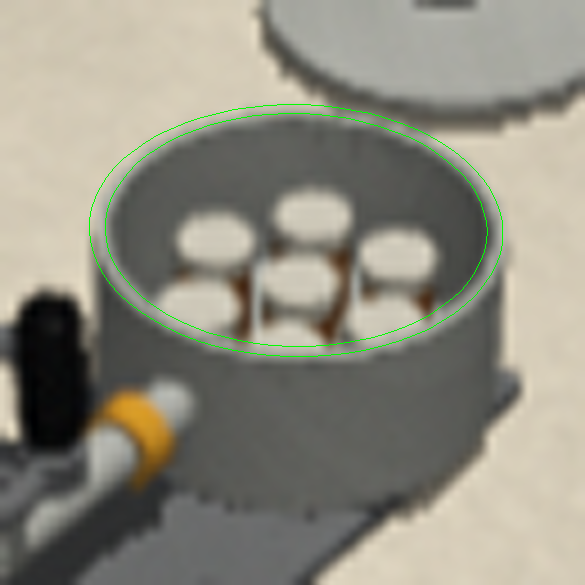

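```bash
python3 -m inch '[{"dx":0.5,"dy":-0.3,"dz":0.2,"ax":0,"ay":0,"az":0},{"dx":1.3,"dy":-0.75,"dz":0.4,"ax":0,"ay":0,"az":0},{"dx":2.1,"dy":-1.2,"dz":0.4,"ax":0,"ay":0,"az":0},{"dx":2.9,"dy":-1.7,"dz":0.4,"ax":0,"ay":0,"az":0},{"dx":3.4,"dy":-2,"dz":0.4,"ax":0,"ay":0,"az":0},{"dx":3.57,"dy":-2.1,"dz":0.4,"ax":0,"ay":0,"az":0},{"dx":3.57,"dy":-2.1,"dz":0.4,"ax":0,"ay":0,"az":0},{"dx":3.57,"dy":-2.1,"dz":0.4,"ax":0,"ay":0,"az":0}]' 0
python3 - <<'E'
from h import *
o,g,f=wrist('w4');print(o['t'],o['ee_pos'],o['ee_rot'],o['contact_force'],o['opening'])
import pickle;pickle.dump(g,open('w4.pkl','wb'))
print(proj(g,[.535,.095,.075]))
im=f['img'][:,:,::-1].copy()
for r in (.065,.06): cv2.polylines(im,[(circ(g,.535,.095,.075,r)).round().astype(int)],True,(0,255,0),1)
cv2.imwrite('pics/w4o.png',im)
E
```

```text
t: 6.2
ee_pos: [0.6083, 0.2308, 0.1592]
ee_rot: [-90.0, 0.1, -23.6]
contact_force: [0.3, 0.5, -3.1]
opening: 0.0243
6.2 [0.60828772 0.23082661 0.159201  ] [-89.97481037   0.11079693 -23.57098976] [ 0.33881978  0.47148973 -3.05622173] 0.024251332065968377
[123.09290324 192.14485573]
```

View pics/w4o.png

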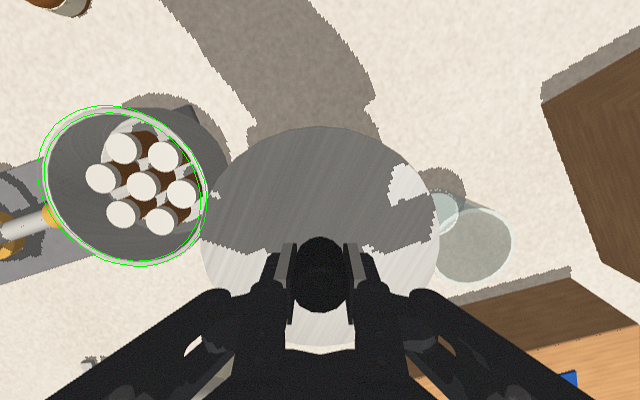

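The overlay on the pot, centre (123,192), matches to about 2 px. I'll zoom in for the residual.

```bash
python3 - <<'E'
from h import *
im=cv2.imread('pics/w4.png');cv2.imwrite('pics/w4z.png',cv2.resize(im[95:275,30:220],None,fx=3.2,fy=3.2,interpolation=cv2.INTER_CUBIC))
E
```

```text
(no output)
```

View pics/w4z.png

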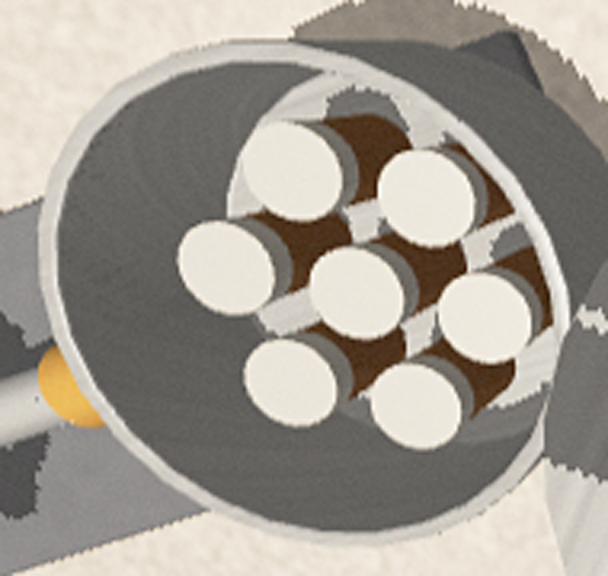

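```bash
python3 - <<'E'
from h import *
import pickle
g=pickle.load(open('w4.pkl','rb'))
e=np.array([38/3.2+30,570/3.2+30,40/3.2+95,545/3.2+95])
print(fitc(g,e,(.535,.095),.075,.065))
print('lid held',fitc(g,np.array([200,440,126,np.nan]),(.608,.231),.149,.068))
E
```

```text
(array([0.53685812, 0.09677856]), array([-1.42640604,  1.4750938 , -0.86510851,  1.50745857]))
lid held (array([0.60889338, 0.23121184]), array([-1.78172728,  1.77859817,  0.37651814]))
```

```bash
python3 -m inch '[{"dx":-0.3,"dy":-0.5,"dz":-0.1,"ax":0,"ay":0,"az":0},{"dx":-0.7,"dy":-1.2,"dz":-0.2,"ax":0,"ay":0,"az":0},{"dx":-1.1,"dy":-2,"dz":-0.4,"ax":0,"ay":0,"az":0},{"dx":-1.5,"dy":-2.8,"dz":-0.48,"ax":0,"ay":0,"az":0},{"dx":-1.75,"dy":-3.25,"dz":-0.48,"ax":0,"ay":0,"az":0},{"dx":-1.82,"dy":-3.39,"dz":-0.48,"ax":0,"ay":0,"az":0},{"dx":-1.82,"dy":-3.39,"dz":-0.48,"ax":0,"ay":0,"az":0},{"dx":-1.82,"dy":-3.39,"dz":-0.48,"ax":0,"ay":0,"az":0},{"dx":-1.82,"dy":-3.39,"dz":-0.48,"ax":0,"ay":0,"az":0}]' 0
```

```text
t: 7.38
ee_pos: [0.5358, 0.0963, 0.1401]
ee_rot: [-90.0, 0.1, -23.5]
contact_force: [0.7, -0.0, -3.4]
opening: 0.024
```

```bash
python3 -m inch '[{"dx":0,"dy":-0.02,"dz":-0.4,"ax":0,"ay":0,"az":0},{"dx":0,"dy":-0.02,"dz":-0.8,"ax":0,"ay":0,"az":0},{"dx":0,"dy":-0.02,"dz":-0.9,"ax":0,"ay":0,"az":0},{"dx":0,"dy":-0.02,"dz":-0.97,"ax":0,"ay":0,"az":0},{"dx":0,"dy":-0.02,"dz":-1.02,"ax":0,"ay":0,"az":0},{"dx":0,"dy":-0.02,"dz":-1.06,"ax":0,"ay":0,"az":0},{"dx":0,"dy":-0.02,"dz":-1.1,"ax":0,"ay":0,"az":0},{"dx":0,"dy":-0.02,"dz":-1.1,"ax":0,"ay":0,"az":0}]' 0
python3 - <<'E'
from h import *
o=robot.get_obs();print(o['t'],o['ee_pos'],o['contact_force'],o['moment'])
E
```

```text
t: 8.38
ee_pos: [0.5358, 0.0955, 0.0961]
ee_rot: [-90.0, 0.1, -23.5]
contact_force: [0.1, -0.6, -2.7]
opening: 0.0242
8.375 [0.53579755 0.09547961 0.09610059] [ 0.09640167 -0.56382474 -2.74856588] [ 0.01097286 -0.00593228 -0.04851406]
```

```bash
python3 -m inch '[{"dx":0,"dy":0,"dz":-0.04,"ax":0,"ay":0,"az":0},{"dx":0,"dy":0,"dz":-0.08,"ax":0,"ay":0,"az":0},{"dx":0,"dy":0,"dz":-0.1,"ax":0,"ay":0,"az":0},{"dx":0,"dy":0,"dz":-0.12,"ax":0,"ay":0,"az":0},{"dx":0,"dy":0,"dz":-0.12,"ax":0,"ay":0,"az":0}]' 0
python3 - <<'E'
from h import *
o=robot.get_obs();print(o['t'],o['ee_pos'],o['contact_force'],o['moment'])
snap('scene','s5');im=cv2.imread('pics/s5.png');cv2.imwrite('pics/s5z.png',cv2.resize(im[150:290,220:400],None,fx=4,fy=4,interpolation=cv2.INTER_CUBIC))
E
```

```text
t: 9.0
ee_pos: [0.5358, 0.0955, 0.0916]
ee_rot: [-89.9, 0.1, -23.5]
contact_force: [-2.6, -0.1, 2.2]
opening: 0.024
9.0 [0.53578827 0.09548176 0.09163002] [-2.59618713 -0.06192203  2.20620218] [-0.13676462  0.51519319 -0.03563889]
```

View pics/s5z.png

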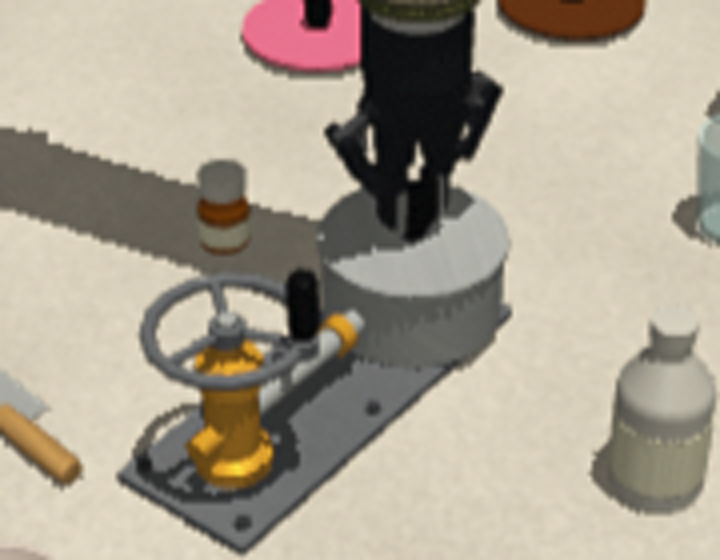

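```bash
python3 -m inch '[{"dx":-0.03,"dy":0,"dz":-0.02,"ax":0,"ay":0,"az":0},{"dx":-0.04,"dy":0,"dz":-0.04,"ax":0,"ay":0,"az":0},{"dx":-0.04,"dy":0,"dz":-0.04,"ax":0,"ay":0,"az":0}]' 0
python3 - <<'E'
from h import *
o=robot.get_obs();print(o['t'],o['ee_pos'],o['ee_rot'],o['contact_force'],o['moment'])
E
```

```text
t: 9.43
ee_pos: [0.5358, 0.0955, 0.0916]
ee_rot: [-89.8, -0.1, -23.5]
contact_force: [-0.0, -0.9, 8.8]
opening: 0.0242
9.425 [0.53581404 0.09551527 0.0915871 ] [-8.98247252e+01 -8.69699792e-02 -2.34915783e+01] [-0.03658371 -0.94764056  8.75066066] [-0.37710746  0.05886262 -0.01634825]
```

Seated: z is firm at 0.0916 with 9 N. Releasing and rising.

```bash
python3 -m inch '[{"dx":0,"dy":0,"dz":0,"ax":0,"ay":0,"az":0},{"dx":0,"dy":0,"dz":0,"ax":0,"ay":0,"az":0},{"dx":0,"dy":0,"dz":0,"ax":0,"ay":0,"az":0},{"dx":0,"dy":0,"dz":0,"ax":0,"ay":0,"az":0},{"dx":0,"dy":0,"dz":0,"ax":0,"ay":0,"az":0},{"dx":0,"dy":0,"dz":0,"ax":0,"ay":0,"az":0}]' 1
python3 -m inch '[{"dx":0,"dy":0,"dz":0.2,"ax":0,"ay":0,"az":0},{"dx":0,"dy":0,"dz":0.6,"ax":0,"ay":0,"az":0},{"dx":0,"dy":0,"dz":1.2,"ax":0,"ay":0,"az":0},{"dx":0,"dy":0,"dz":2,"ax":0,"ay":0,"az":0},{"dx":0,"dy":0,"dz":2.8,"ax":0,"ay":0,"az":0},{"dx":0,"dy":0,"dz":3.2,"ax":0,"ay":0,"az":0},{"dx":0,"dy":0,"dz":3.2,"ax":0,"ay":0,"az":0}]' 1
python3 - <<'E'
from h import *
o,g,f=wrist('w6');print(o['ee_pos'])
import pickle;pickle.dump(g,open('w6.pkl','wb'))
im=f['img'][:,:,::-1].copy()
cv2.polylines(im,[circ(g,.536,.0955,.081,.068).round().astype(int)],True,(0,255,0),1)
cv2.imwrite('pics/w6o.png',im)
f=snap('scene','s6');im=cv2.resize(cv2.imread('pics/s6.png')[150:290,220:400],None,fx=4,fy=4,interpolation=cv2.INTER_CUBIC)
cv2.polylines(im,[((circ(f,.536,.0955,.081,.068)+.5-[220,150])*4).round().astype(int)],True,(0,255,0),1)
cv2.imwrite('pics/s6z.png',im)
E
```

```text
t: 10.18
ee_pos: [0.5358, 0.0955, 0.0915]
ee_rot: [-89.8, -0.1, -23.5]
contact_force: [-0.3, 0.6, -0.0]
opening: 0.0854
t: 11.05
ee_pos: [0.5364, 0.0956, 0.2209]
ee_rot: [-89.7, -0.2, -23.5]
contact_force: [-0.3, 0.4, -0.3]
opening: 0.0852
[0.53644802 0.09559326 0.22091177]
```

View pics/w6o.png

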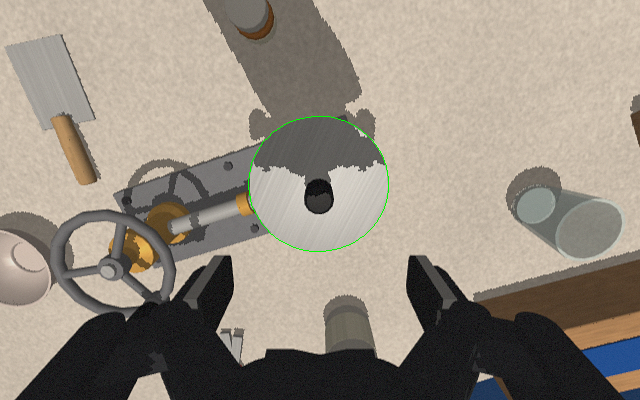

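View pics/s6z.png

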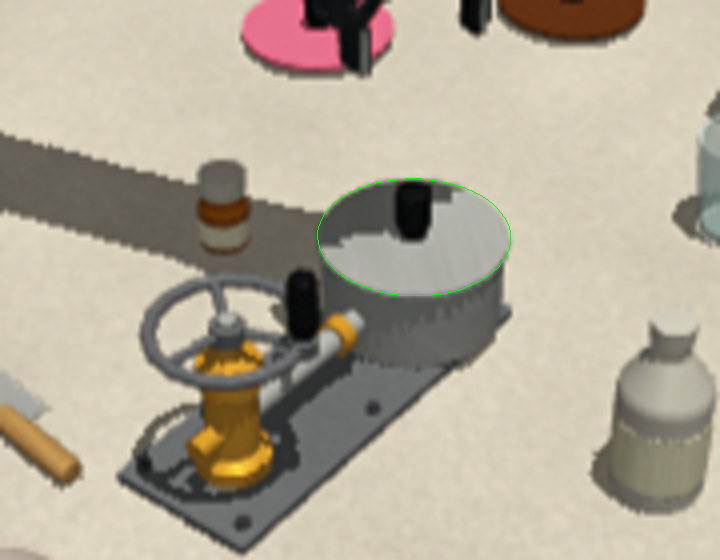

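The overlay at the home pose matches the lid in both views, so it is seated. Next I'll refine the wheel axis (hub at about (111,270) in the wrist view).

```bash
python3 - <<'E'
from h import *
import pickle
g=pickle.load(open('w6.pkl','rb'));s=pickle.load(open('scene.pkl','rb'));t=pickle.load(open('top.pkl','rb'))
print(fitc(g,np.array([50,177,210,np.nan]),(.52,-.098),.123,.055))
print('hub',back(g,(111,270),.132))
# top: wheel outer circle extents zoomed (595..740, 80..222)
print('top',fitc(t,np.array([595/4.6+239.5,740/4.6+239.5,80/4.6+164.5,222/4.6+164.5]),(.52,-.098),.123,.055))
print('scene',fitc(s,np.array([147/4.2+219.5,np.nan,287/4.2+149.5,410/4.2+149.5]),(.52,-.098),.123,.055))
E
```

```text
(array([ 0.51983465, -0.09793419]), array([ 0.83081559, -0.85507408, -0.10695111]))
hub [ 0.51870673 -0.0936396   0.132     ]
top (array([ 0.52143706, -0.09903119]), array([-0.23201591,  0.23209604, -0.28876732,  0.27808874]))
scene (array([ 0.51890738, -0.09811238]), array([-0.00064772,  0.4228865 , -0.36423275]))
```

```bash
python3 -m inch '[{"dx":0.1,"dy":-0.6,"dz":0,"ax":0,"ay":0,"az":0},{"dx":0.3,"dy":-1.5,"dz":0,"ax":0,"ay":0,"az":0},{"dx":0.45,"dy":-2.5,"dz":0,"ax":0,"ay":0,"az":0},{"dx":0.6,"dy":-3.5,"dz":0,"ax":0,"ay":0,"az":0},{"dx":0.7,"dy":-4.2,"dz":0,"ax":0,"ay":0,"az":0},{"dx":0.76,"dy":-4.44,"dz":0,"ax":0,"ay":0,"az":0},{"dx":0.76,"dy":-4.44,"dz":0,"ax":0,"ay":0,"az":0},{"dx":0.76,"dy":-4.44,"dz":0,"ax":0,"ay":0,"az":0}]' 1
python3 - <<'E'
from h import *
o,g,f=wrist('w7');print(o['ee_pos'],o['ee_rot'])
import pickle;pickle.dump(g,open('w7.pkl','wb'))
im=f['img'][:,:,::-1].copy()
for x,y,z,r in [(.567,-.082,.177,.01),(.521,-.0985,.128,.05),(.521,-.0985,.132,.005)]:
  cv2.polylines(im,[circ(g,x,y,z,r).round().astype(int)],True,(0,255,0),1)
cv2.imwrite('pics/w7o.png',im)
E
```

```text
t: 12.15
ee_pos: [0.5657, -0.0802, 0.2181]
ee_rot: [-89.9, 0.0, -23.4]
contact_force: [0.4, 0.2, 0.5]
opening: 0.0852
[ 0.56566062 -0.08024876  0.21812703] [-8.98503910e+01  3.41756368e-02 -2.33600091e+01]
```

View pics/w7o.png

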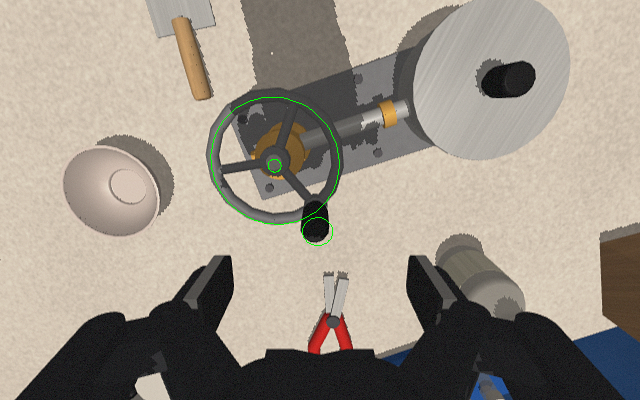

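The handle top sits at about (314,229), within 3 px of the prediction. Descending to grasp.

```bash
python3 -m inch '[{"dx":0.03,"dy":-0.04,"dz":-0.5,"ax":0,"ay":0,"az":0},{"dx":0.03,"dy":-0.04,"dz":-1.1,"ax":0,"ay":0,"az":0},{"dx":0.03,"dy":-0.04,"dz":-1.6,"ax":0,"ay":0,"az":0},{"dx":0.03,"dy":-0.04,"dz":-1.85,"ax":0,"ay":0,"az":0},{"dx":0.03,"dy":-0.04,"dz":-1.88,"ax":0,"ay":0,"az":0},{"dx":0.03,"dy":-0.04,"dz":-1.88,"ax":0,"ay":0,"az":0},{"dx":0.03,"dy":-0.04,"dz":-1.88,"ax":0,"ay":0,"az":0}]' 1
python3 -m inch '[{"dx":0,"dy":0,"dz":0,"ax":0,"ay":0,"az":0},{"dx":0,"dy":0,"dz":0,"ax":0,"ay":0,"az":0},{"dx":0,"dy":0,"dz":0,"ax":0,"ay":0,"az":0},{"dx":0,"dy":0,"dz":0,"ax":0,"ay":0,"az":0},{"dx":0,"dy":0,"dz":0,"ax":0,"ay":0,"az":0},{"dx":0,"dy":0,"dz":0,"ax":0,"ay":0,"az":0},{"dx":0,"dy":0,"dz":0,"ax":0,"ay":0,"az":0},{"dx":0,"dy":0,"dz":0,"ax":0,"ay":0,"az":0}]' 0
python3 - <<'E'
from h import *
o,g,f=wrist('w8');print(o['ee_pos'],o['ee_rot'],o['qpos'],o['contact_force'],o['moment'])
snap('scene','s8');im=cv2.imread('pics/s8.png');cv2.imwrite('pics/s8z.png',cv2.resize(im[150:290,220:400],None,fx=4,fy=4,interpolation=cv2.INTER_CUBIC))
E
```

```text
t: 13.08
ee_pos: [0.5674, -0.0819, 0.144]
ee_rot: [-89.8, -0.1, -23.3]
contact_force: [0.8, 0.2, -0.7]
opening: 0.0856
t: 14.08
ee_pos: [0.5672, -0.0824, 0.1442]
ee_rot: [-89.8, -0.1, -23.4]
contact_force: [-3.4, -1.8, 5.0]
opening: 0.0182
[ 0.56722318 -0.08235622  0.14415276] [-8.98399935e+01 -5.47642950e-02 -2.33707919e+01] [-12.74206872  19.50344104  22.41775926  94.96851538  -8.10253466
  67.0146167   78.30621535] [-3.40901762 -1.84895546  5.00989426] [-0.46082317  0.81796966  0.05206091]
```

View pics/w8.png

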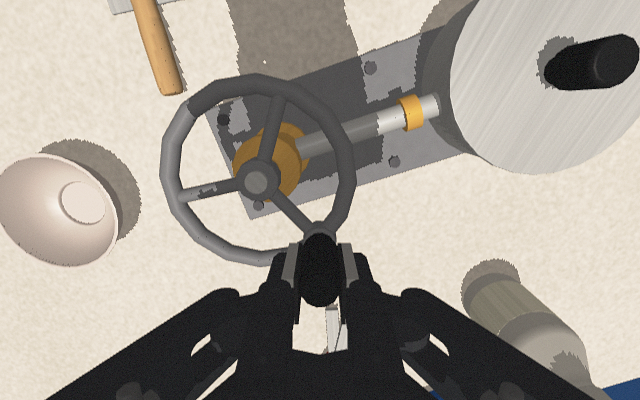

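View pics/s8z.png

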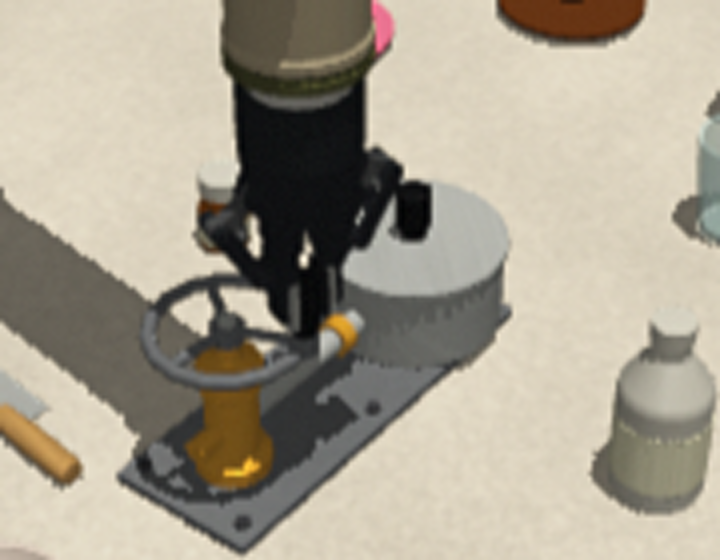

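The handle is between the pads (320,265). I'll work out the first half turn clockwise, in 15° rows.

```bash
cat >> h.py <<'E'
def arc(a0,steps,r=.05):
    for d in steps:
        a=np.radians(a0+d);b=np.radians(a0);print(d,round(r*(np.cos(a)-np.cos(b))/.04,2),round(r*(np.sin(a)-np.sin(b))/.04,2))
E
python3 -c "
from h import *
arc(19.2,range(-15,-181,-15))"
```

```text
-15 0.07 -0.32
-30 0.05 -0.65
-45 -0.06 -0.96
-60 -0.23 -1.23
-75 -0.48 -1.44
-90 -0.77 -1.59
-105 -1.09 -1.66
-120 -1.41 -1.64
-135 -1.72 -1.54
-150 -2.0 -1.36
-165 -2.21 -1.11
-180 -2.36 -0.82
```

```bash
python3 -m inch '[{"dx":0.07,"dy":-0.32,"dz":0,"ax":0,"ay":0,"az":0},{"dx":0.05,"dy":-0.65,"dz":0,"ax":0,"ay":0,"az":0},{"dx":-0.06,"dy":-0.96,"dz":0,"ax":0,"ay":0,"az":0},{"dx":-0.23,"dy":-1.23,"dz":0,"ax":0,"ay":0,"az":0},{"dx":-0.48,"dy":-1.44,"dz":0,"ax":0,"ay":0,"az":0},{"dx":-0.77,"dy":-1.59,"dz":0,"ax":0,"ay":0,"az":0}]' 0
python3 - <<'E'
from h import *
o=robot.get_obs();d=o['ee_pos'][:2]-[.521,-.0985];print(o['ee_pos'],o['ee_rot'],o['contact_force'],np.linalg.norm(d),np.degrees(np.arctan2(d[1],d[0])))
E
```

```text
t: 14.92
ee_pos: [0.5359, -0.1465, 0.1442]
ee_rot: [-89.8, -0.1, -23.4]
contact_force: [1.9, 4.8, 3.4]
opening: 0.0183
[ 0.53588907 -0.14654479  0.14421763] [-89.82842504  -0.09228997 -23.39706458] [1.93883694 4.7627394  3.39203905] 0.050298968301245 -72.7818057308484
```

```bash
python3 -c "
from h import *
arc(-72.8,list(range(-14,-113,-14)))"
```

```text
-14 -0.3 -0.05
-28 -0.6 -0.03
-42 -0.89 0.06
-56 -1.15 0.22
-70 -1.37 0.44
-84 -1.52 0.7
-98 -1.6 0.99
-112 -1.62 1.3
```

```bash
python3 -m inch '[{"dx":-0.3,"dy":-0.05,"dz":0,"ax":0,"ay":0,"az":0},{"dx":-0.6,"dy":-0.03,"dz":0,"ax":0,"ay":0,"az":0},{"dx":-0.89,"dy":0.06,"dz":0,"ax":0,"ay":0,"az":0},{"dx":-1.15,"dy":0.22,"dz":0,"ax":0,"ay":0,"az":0},{"dx":-1.37,"dy":0.44,"dz":0,"ax":0,"ay":0,"az":0},{"dx":-1.52,"dy":0.7,"dz":0,"ax":0,"ay":0,"az":0},{"dx":-1.6,"dy":0.99,"dz":0,"ax":0,"ay":0,"az":0},{"dx":-1.61,"dy":1.15,"dz":0,"ax":0,"ay":0,"az":0},{"dx":-1.62,"dy":1.22,"dz":0,"ax":0,"ay":0,"az":0},{"dx":-1.62,"dy":1.22,"dz":0,"ax":0,"ay":0,"az":0}]' 0
python3 - <<'E'
from h import *
o=robot.get_obs();d=o['ee_pos'][:2]-[.521,-.0985];print(o['ee_pos'],o['ee_rot'],o['contact_force'],np.linalg.norm(d),np.degrees(np.arctan2(d[1],d[0])))
E
```

```text
t: 16.18
ee_pos: [0.4701, -0.0964, 0.1441]
ee_rot: [-89.8, 0.0, -23.3]
contact_force: [-5.7, -0.9, 6.9]
opening: 0.0183
[ 0.47011322 -0.09637629  0.14413376] [-8.98253515e+01  4.52459045e-02 -2.33278953e+01] [-5.70278579 -0.92336431  6.86773185] 0.05093107579891115 177.61020497956125
```

```bash
python3 -m inch '[{"dx":0,"dy":0.05,"dz":0,"ax":0,"ay":0,"az":0},{"dx":0.01,"dy":0.1,"dz":0,"ax":0,"ay":0,"az":0},{"dx":0.01,"dy":0.15,"dz":0,"ax":0,"ay":0,"az":0},{"dx":0.01,"dy":0.15,"dz":0,"ax":0,"ay":0,"az":0}]' 0
python3 - <<'E'
from h import *
o=robot.get_obs();d=o['ee_pos'][:2]-[.521,-.0985];print(o['ee_pos'],o['contact_force'],np.linalg.norm(d),np.degrees(np.arctan2(d[1],d[0])))
E
```

```text
t: 16.68
ee_pos: [0.4702, -0.0941, 0.1442]
ee_rot: [-90.1, -0.1, -23.5]
contact_force: [0.2, -15.8, 0.8]
opening: 0.018
[ 0.47022048 -0.09411621  0.1442158 ] [  0.16654452 -15.80950269   0.75464392] 0.050968391913365725 175.06589183849172
```

```bash
python3 -m inch '[{"dx":0.01,"dy":0.12,"dz":0,"ax":0,"ay":0,"az":0},{"dx":0.01,"dy":0.2,"dz":0,"ax":0,"ay":0,"az":0},{"dx":0.01,"dy":0.2,"dz":0,"ax":0,"ay":0,"az":0}]' 0
python3 - <<'E'
from h import *
o=robot.get_obs();d=o['ee_pos'][:2]-[.521,-.0985];print(o['ee_pos'],o['contact_force'],np.linalg.norm(d),np.degrees(np.arctan2(d[1],d[0])))
E
```

```text
t: 17.05
ee_pos: [0.4702, -0.094, 0.1443]
ee_rot: [-90.5, -0.3, -24.0]
contact_force: [1.2, -29.4, -2.8]
opening: 0.0182
[ 0.47023417 -0.09397844  0.14427328] [  1.19268175 -29.41788299  -2.79869728] 0.050966794409367244 174.91026727081265
```

At the stop: force rose to 29 N with no further motion, at TCP (0.4702, −0.0940), 175° against the predicted 175.8°. Now back off two turns counterclockwise.

```bash
python3 -c "
from h import *
arc(175.5,range(15,181,15))"
```

```text
15 0.02 -0.33
30 0.12 -0.64
45 0.3 -0.91
60 0.54 -1.13
75 0.83 -1.28
90 1.15 -1.34
105 1.47 -1.33
120 1.78 -1.23
135 2.06 -1.05
150 2.28 -0.81
165 2.42 -0.52
180 2.49 -0.2
```

```bash
python3 -m inch '[{"dx":0.02,"dy":-0.33,"dz":0,"ax":0,"ay":0,"az":0},{"dx":0.12,"dy":-0.64,"dz":0,"ax":0,"ay":0,"az":0},{"dx":0.3,"dy":-0.91,"dz":0,"ax":0,"ay":0,"az":0},{"dx":0.54,"dy":-1.13,"dz":0,"ax":0,"ay":0,"az":0},{"dx":0.83,"dy":-1.28,"dz":0,"ax":0,"ay":0,"az":0},{"dx":1.15,"dy":-1.34,"dz":0,"ax":0,"ay":0,"az":0},{"dx":1.47,"dy":-1.33,"dz":0,"ax":0,"ay":0,"az":0},{"dx":1.78,"dy":-1.23,"dz":0,"ax":0,"ay":0,"az":0},{"dx":2.06,"dy":-1.05,"dz":0,"ax":0,"ay":0,"az":0},{"dx":2.28,"dy":-0.81,"dz":0,"ax":0,"ay":0,"az":0},{"dx":2.42,"dy":-0.52,"dz":0,"ax":0,"ay":0,"az":0},{"dx":2.49,"dy":-0.2,"dz":0,"ax":0,"ay":0,"az":0}]' 0
cat >> h.py <<'E'
def wa():
    o=robot.get_obs();d=o['ee_pos'][:2]-[.5203,-.098];a=np.degrees(np.arctan2(d[1],d[0]));print(o['t'],o['ee_pos'],o['ee_rot'],o['contact_force'],np.linalg.norm(d),a);return a
E
python3 -c "
from h import *
a=wa();arc(a,range(15,181,15))"
```

```text
t: 18.55
ee_pos: [0.5701, -0.1009, 0.1442]
ee_rot: [-90.5, -0.3, -23.9]
contact_force: [-4.9, -3.0, 5.5]
opening: 0.0181
18.55 [ 0.57008811 -0.10089912  0.1442066 ] [-90.51560212  -0.31146963 -23.94132926] [-4.88321579 -2.99217994  5.46324798] 0.04987244206111988 -3.332518178832474
15 -0.02 0.33
30 -0.13 0.63
45 -0.31 0.9
60 -0.56 1.12
75 -0.85 1.26
90 -1.18 1.32
105 -1.5 1.3
120 -1.81 1.19
135 -2.08 1.01
150 -2.29 0.76
165 -2.43 0.47
180 -2.5 0.15
```

```bash
python3 -m inch '[{"dx":-0.02,"dy":0.33,"dz":0,"ax":0,"ay":0,"az":0},{"dx":-0.13,"dy":0.63,"dz":0,"ax":0,"ay":0,"az":0},{"dx":-0.31,"dy":0.9,"dz":0,"ax":0,"ay":0,"az":0},{"dx":-0.56,"dy":1.12,"dz":0,"ax":0,"ay":0,"az":0},{"dx":-0.85,"dy":1.26,"dz":0,"ax":0,"ay":0,"az":0},{"dx":-1.18,"dy":1.32,"dz":0,"ax":0,"ay":0,"az":0},{"dx":-1.5,"dy":1.3,"dz":0,"ax":0,"ay":0,"az":0},{"dx":-1.81,"dy":1.19,"dz":0,"ax":0,"ay":0,"az":0},{"dx":-2.08,"dy":1.01,"dz":0,"ax":0,"ay":0,"az":0},{"dx":-2.29,"dy":0.76,"dz":0,"ax":0,"ay":0,"az":0},{"dx":-2.43,"dy":0.47,"dz":0,"ax":0,"ay":0,"az":0},{"dx":-2.5,"dy":0.15,"dz":0,"ax":0,"ay":0,"az":0}]' 0
python3 -c "
from h import *
a=wa();arc(a,range(15,181,15))"
```

```text
t: 20.05
ee_pos: [0.4703, -0.0927, 0.1442]
ee_rot: [-90.4, -0.3, -23.8]
contact_force: [6.9, 1.8, -1.6]
opening: 0.0182
20.05 [ 0.47033268 -0.09270693  0.14424705] [-90.38272105  -0.31931257 -23.78078176] [ 6.89604818  1.78886737 -1.60299065] 0.050246885564161015 173.95316699732777
15 0.01 -0.33
30 0.1 -0.64
45 0.27 -0.92
60 0.51 -1.14
75 0.79 -1.3
90 1.11 -1.37
105 1.44 -1.37
120 1.75 -1.27
135 2.03 -1.1
150 2.25 -0.87
165 2.41 -0.58
180 2.49 -0.26
```

One turn done (TCP within 1.5 mm of the stop position).

```bash
python3 -m inch '[{"dx":0.01,"dy":-0.33,"dz":0,"ax":0,"ay":0,"az":0},{"dx":0.1,"dy":-0.64,"dz":0,"ax":0,"ay":0,"az":0},{"dx":0.27,"dy":-0.92,"dz":0,"ax":0,"ay":0,"az":0},{"dx":0.51,"dy":-1.14,"dz":0,"ax":0,"ay":0,"az":0},{"dx":0.79,"dy":-1.3,"dz":0,"ax":0,"ay":0,"az":0},{"dx":1.11,"dy":-1.37,"dz":0,"ax":0,"ay":0,"az":0},{"dx":1.44,"dy":-1.37,"dz":0,"ax":0,"ay":0,"az":0},{"dx":1.75,"dy":-1.27,"dz":0,"ax":0,"ay":0,"az":0},{"dx":2.03,"dy":-1.1,"dz":0,"ax":0,"ay":0,"az":0},{"dx":2.25,"dy":-0.87,"dz":0,"ax":0,"ay":0,"az":0},{"dx":2.41,"dy":-0.58,"dz":0,"ax":0,"ay":0,"az":0},{"dx":2.49,"dy":-0.26,"dz":0,"ax":0,"ay":0,"az":0}]' 0
python3 -c "
from h import *
a=wa();arc(a,list(range(15,166,15))+[175.1-a])"
```

```text
t: 21.55
ee_pos: [0.5701, -0.1025, 0.1442]
ee_rot: [-90.4, -0.3, -23.8]
contact_force: [-7.5, -1.9, 7.9]
opening: 0.0183
21.55 [ 0.57006221 -0.10249419  0.14416373] [-90.4110769   -0.29155403 -23.78320002] [-7.5244963 -1.8978626  7.8588694] 0.04996474245724725 -5.160576765266656
15 -0.01 0.33
30 -0.11 0.64
45 -0.29 0.91
60 -0.53 1.13
75 -0.81 1.29
90 -1.13 1.36
105 -1.46 1.34
120 -1.77 1.25
135 -2.05 1.07
150 -2.27 0.83
165 -2.42 0.54
180.26057676526665 -2.49 0.22
```

```bash
python3 -m inch '[{"dx":-0.01,"dy":0.33,"dz":0,"ax":0,"ay":0,"az":0},{"dx":-0.11,"dy":0.64,"dz":0,"ax":0,"ay":0,"az":0},{"dx":-0.29,"dy":0.91,"dz":0,"ax":0,"ay":0,"az":0},{"dx":-0.53,"dy":1.13,"dz":0,"ax":0,"ay":0,"az":0},{"dx":-0.81,"dy":1.29,"dz":0,"ax":0,"ay":0,"az":0},{"dx":-1.13,"dy":1.36,"dz":0,"ax":0,"ay":0,"az":0},{"dx":-1.46,"dy":1.34,"dz":0,"ax":0,"ay":0,"az":0},{"dx":-1.77,"dy":1.25,"dz":0,"ax":0,"ay":0,"az":0},{"dx":-2.05,"dy":1.07,"dz":0,"ax":0,"ay":0,"az":0},{"dx":-2.27,"dy":0.83,"dz":0,"ax":0,"ay":0,"az":0},{"dx":-2.42,"dy":0.54,"dz":0,"ax":0,"ay":0,"az":0},{"dx":-2.49,"dy":0.22,"dz":0,"ax":0,"ay":0,"az":0}]' 0
python3 -m inch '[{"dx":0,"dy":0,"dz":0,"ax":0,"ay":0,"az":0},{"dx":0,"dy":0,"dz":0,"ax":0,"ay":0,"az":0},{"dx":0,"dy":0,"dz":0,"ax":0,"ay":0,"az":0},{"dx":0,"dy":0,"dz":0,"ax":0,"ay":0,"az":0}]' 0
python3 -c "
from h import *
wa();f=snap('scene','s9');im=cv2.resize(cv2.imread('pics/s9.png')[150:290,220:400],None,fx=4,fy=4,interpolation=cv2.INTER_CUBIC)
cv2.polylines(im,[((circ(f,.536,.0955,.081,.068)+.5-[220,150])*4).round().astype(int)],True,(0,255,0),1)
cv2.imwrite('pics/s9z.png',im);snap('wrist','w9');wa()"
```

```text
t: 23.05
ee_pos: [0.4705, -0.0922, 0.1442]
ee_rot: [-90.3, -0.3, -23.7]
contact_force: [3.2, 2.9, 0.8]
opening: 0.0183
t: 23.55
ee_pos: [0.4705, -0.0922, 0.1442]
ee_rot: [-90.3, -0.3, -23.6]
contact_force: [0.3, -2.7, 1.9]
opening: 0.0181
23.55 [ 0.47048284 -0.09220968  0.14420758] [-90.33499363  -0.25426548 -23.63768188] [ 0.32620373 -2.67355832  1.93260888] 0.05015254394386891 173.37018179462464
23.65 [ 0.47046948 -0.09221988  0.14420585] [-90.3294884   -0.25533655 -23.64338092] [ 0.42847679 -2.13507996  1.83465959] 0.05016463658823922 173.38351585278093
```

View pics/s9z.png

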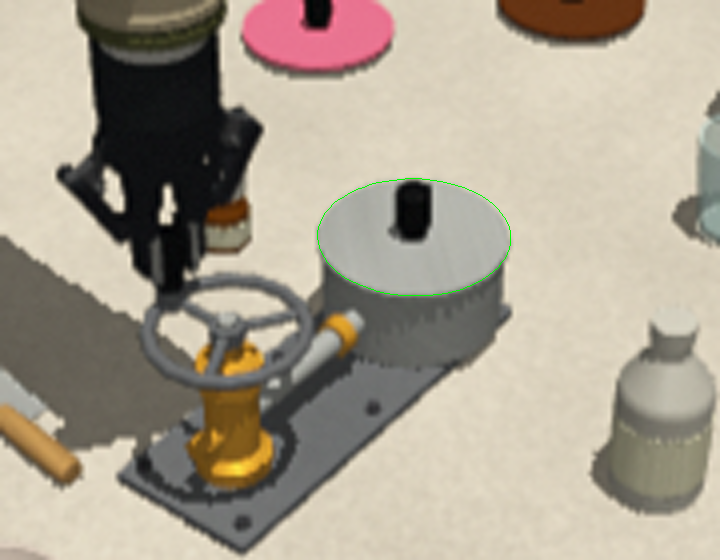

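View pics/w9.png

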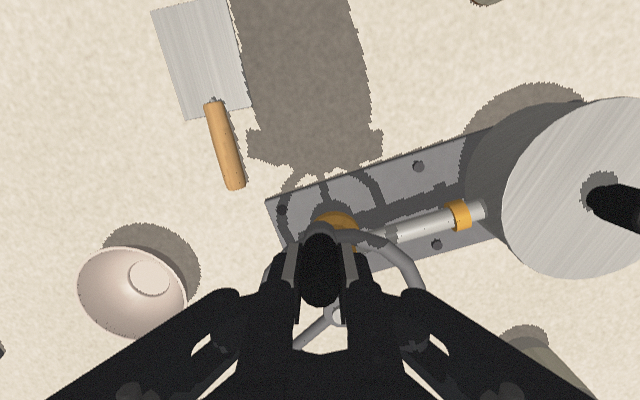

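The lid matches its home outline, the handle is between the pads at (320,265), and the TCP is 1.8 mm from the stop position two turns earlier, at rest. Handing in.

```bash
python3 -c "
from h import *
print(robot.finish_job());wa()"
```

```text
the job is handed in; nothing more can be done
None
the job is handed in; nothing more can be done
```

The job is handed in at about 23.7 s of the 72 s allowed; no verdict was reported.

**Lid:** I set the steel lid on the pot at low speed and let go. Contact came at the expected home height, and the seating push was about 9 N. After release, its outline matched the home position in the wrist and scene pictures, and in the scene picture again at the end.

**Closed stop:** I turned the wheel clockwise until the push rose to 29 N with no further movement. The handle was then at about 175°, against the predicted 175.8°.

**Two turns back:** I backed the wheel off two turns and left it at rest. The gripper ended 1.8 mm from its position at the stop, about 0.03–0.04 rad short of two turns, within the 0.22 allowed.

**Grip:** The fingers are still closed on the handle (18 mm opening), with the grasp point about 9 mm above the handle's centre.

**Checks and disagreements:**
- One early move was refused because its rows lacked the turn keys. It moved nothing.
- The views differed by up to about 4 mm on the pot's position, so I aimed between them.
- The other objects looked unmoved in the last pictures, but I did not measure them.

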